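Set the amber filter on the slab viewer and lay the grey agate on its port

ROBOT

A 7-joint arm with a two-finger parallel gripper is mounted at the origin on a cart in front of the work surface, level with it; the furniture and walls round the work are solid. World frame = base frame: x ahead of the robot, y to its left, z up, the work surface at z = 0. Lengths are in m, angles in rad, forces in N, time in s.
With the tool pointing down it reaches from about 0.35 to 0.9 m from the base axis. Payload 19.9 kg.
Tool frame: the origin (TCP) lies midway between the tips of the shut fingers; the grasp point (between the pads) lies 19 mm behind it; z points along the fingers, y is the direction in which the jaws open and shut (so a half turn about z gives the same grasp; the last joint's range is limited). The gripper opens to 94 mm and grips with 3 to 60 N. Pads are 16 mm wide; open, the fingers measure 119 mm over their backs; the gripper's body (75 mm by 177 mm) begins 78 mm behind the grasp point.
Start: joints at [-1.252, 0.417, -0.01, 1.614, 0.005, 1.111, -0.053], TCP at [0.22, 0.585, 0.205] pointing down, gripper open.
Joint ranges: [-2.81, 2.81], [-0.39, 2.02], [-1.27, 1.25], [0.06, 2.57], [-1.19, 4.33], [0.19, 2], [-2.82, 2.82]. Speed limits (rad/s): [1.89, 1.89, 2.39, 2.39, 3.01, 3.01, 3.01].

INTERFACE

Orientations are given as a unit quaternion [x, y, z, w].
In Python, from rig import arm gives the robot as it stands.
- The arm moves only by the shell command python3 -m inch 'ROWS'. ROWS is a JSON object of lists of equal length, an entry for each row: "offset": the shift along the tool's x, y, z in units of 30 mm (1.0 is 30 mm), a list of three; "turn": the turn, a rotation vector about the tool's x, y, z in units of 6 degrees (1.0 is 6 degrees), a list of three; "hand": the closure, from 0 (fully open) to 1 (shut). A call has 1 to 12 rows; each row is the pose to reach, as a shift and turn from the pose commanded when the call began, along the tool's axes at that moment; what a row does not reach only later rows make up. A row lasts 1/10 s, in which the tool goes at most 50 mm and 8.59 degrees, less where a joint would pass 70% of its speed; a pose out of reach is approached as far as the arm can. A call with a gripper value outside its range is refused whole. The fingers move at their own pace and stop on an object; the grip force is fixed at half the most. Time passes only in rows, so rows that repeat a pose let the fingers close. It gives the time, the measured TCP pose, the force and the opening at its end, in the units of the state.
- arm.read_state(): the state, without advancing time (a new reading comes with each control period).
- arm.snapshot(name): name is "scene" or "top" or "wrist"; returns a dict with "image" (480x640x3 uint8, red, green, blue), "mtx" (3x3 intrinsics, pixels), "origin" and "rotation" of the camera in the world. Camera axes: x right, y down, z forward; pixel columns grow to the right and rows downward; lengths in m; the calibration is good to about 2 mm. A picture is of the moment at which its call begins. There is no depth.
- arm.sign_off(): hands the job in, once; it reports no verdict.
Trained networks look in a picture, given as the dict that the camera call returned (one of the last four; its "shot" number tells which), for a name from the list of things; names that differ only in an ending like _2 or _b are one class to them, and where a whole thing is asked for, a point or a joint stands for the part that bears it (a point fixed in the world has none). Each returns a list of dicts, best first, with "confidence" (0 to 1); they miss things now and then, are a little off and sometimes report something else, mostly with a low value. They report only what shows in the picture. A call takes as long as a camera call. They do not tell look-alikes from the thing itself.
- arm.recognise(picture, target): "location" ([x, y, z] in m, in the coordinates of the camera as it stood for that picture, good to about 4 mm: the middle of the surface that is visible of it).
- arm.regions_of(picture, target): "mask" (480x640 bool, what is visible of it).
- arm.landmark_of(picture, target): "location" ([x, y, z] in m, in the coordinates of the camera as it stood for that picture, good to about 4 mm: a listed point, or the origin of a listed thing).
The state is a dict: "time_s": time; "qpos": joint angles; "qvel": joint speeds; "tau": joint torques, N m; "eef_pos": TCP position; "orientation": TCP orientation; "contact_force": force on the tool from outside, world axes, zero at the start; "wrist_torque": the same for the moment, N m; "gripper_width": opening from 0.0 (shut) to 1.0 (fully open).
Only numpy, scipy, OpenCV 4.12 (cv2) and the standard library are available. Lean on these libraries where they do the work, as an engineer would, in place of code of your own. Each camera call takes 0.05 s, during which the arm holds its last target.

TASK

On the lamp box, push the orange post sideways so that the shutter plate slides from its closed stop and clicks into the next stop, the amber one, without running on into the third stop; then let go of it. Then lay the smaller, grey banded agate slab flat on the black stage, centred over the round light port; set it down, do not drop it, and leave the brown slab where it is.

Things in the scene. Friction and masses are not known exactly. Their poses are not given: they have to be found in the camera images.
- viewer: Slab viewer, fixed to the bench: grey lamp housing, top at 44 mm, x -98 to +65 and y -110 to +110 mm about its origin, which lies on the bench below the port. -x is its front, with the orange post; +y is the way the shutter opens. The flat black stage on it reaches x +-48, y +-60 mm, top at 56 mm, open above; behind it, at x 56, a small detent block rises 9 mm above the stage.
- port (a point): Centre of the round light port, a 30 mm hole in the black stage (dark steel, amber or bright white shows in it, according to the shutter); the point lies on the stage's top surface, 56 mm above the bench. Axes as viewer, z up.
- shutter (a joint): Travel of the dark steel shutter plate under the stage, m along viewer +y. Three sprung stops: 0 (closed, the start), 0.040 (amber filter under the port), 0.080 (open). Moving it from stop to stop takes up to about 6 N; past 0.020 the spring snaps it on to 0.040 by itself, past 0.060 on to 0.080. It stays in a stop when let go.
- post (a point): Centre of the orange post that moves the shutter plate: upright, 14 x 14 mm (17 mm round cap), 40 mm high, its top 88.5 mm above the bench, this point 20 mm below the top. It runs along the front deck, 80 mm in front of the port: at the closed stop 40 mm to the port's -y side, at the amber stop straight in front of it. Dark, amber and white dots mark its three stops. Axes as viewer.
- grey_slab_mid (a point): Centre of the smaller loose agate slab, with grey-blue bands: oval, 57 mm along its x, 80 mm along its y, 8 mm thick, about 35 g, lying flat on the bench to the left or right of the viewer (the brown one on the other side); the point is half-way up.
- brown_slab_mid (a point): Centre of the larger loose agate slab, with brown and cream bands, oval 67 x 94 x 8 mm, flat on the bench; the point is half-way up. Not to be moved.
Things that resemble listed ones, but are neither listed nor needed, are in the scene too. What is shaped like the part that bears grey_slab_mid but green is not meant.

How it is judged:
By the outcome, as a careful person would: the job done as asked, in the order asked, and still so for the second after the job is handed in, with the robot touching nothing.
It also fails if it takes over 59 s, if anything falls off the work surface, if the arm or the gripper's body presses on something with over 40 N, if the wrist force passes 120 N, or if a joint passes its speed limit or range.

## Working session

There is one attempt and no reset: what is moved stays moved. The work goes in short steps, Python scripts to look and compute and a shell command to move; the robot and the scene stay as the last step left them, time stands still between calls to the robot, and variables do not carry over. Pictures are saved under pics/ and viewed, and the job is handed in when it is done.

```bash
ls; mkdir -p pics; cat > h.py <<'E'
import numpy as np, cv2
from rig import arm
from scipy.spatial.transform import Rotation as R
def w(p,loc): return np.array(p["origin"])+np.array(p["rotation"])@np.array(loc)
def save(p,n): cv2.imwrite(f"pics/{n}.png",p["image"][:,:,::-1])
def pix(p,X):
    c=np.array(p["rotation"]).T@(np.array(X)-p["origin"]); q=np.array(p["mtx"])@c; return q[:2]/q[2]
def ray(p,uv,z):
    d=np.array(p["rotation"])@np.linalg.solve(np.array(p["mtx"]),[uv[0],uv[1],1]); o=np.array(p["origin"]); return o+d*(z-o[2])/d[2]
E
python3 - <<'E'
from h import *
s=arm.read_state();print({k:np.round(v,3) for k,v in s.items()})
for n in ["scene","top"]:
    p=arm.snapshot(n);save(p,n+"1")
    print(n,np.round(p["origin"],3))
    for t in ["viewer","port","post","grey_slab_mid","brown_slab_mid"]:
        for d in arm.landmark_of(p,t)[:4]:
            X=w(p,d["location"]);print(t,round(d["confidence"],2),np.round(X,4),pix(p,X).round())
E
```

```text
pics
{'time_s': np.float64(0.0), 'qpos': array([-1.252,  0.418, -0.01 ,  1.614,  0.005,  1.111, -0.053]), 'qvel': array([-0.002,  0.001, -0.001,  0.   ,  0.   , -0.   ,  0.002]), 'tau': array([-0.0000e+00, -8.5124e+01,  6.3900e-01, -4.2600e+01, -4.9000e-02,
        1.8000e-02,  0.0000e+00]), 'eef_pos': array([0.22 , 0.585, 0.205]), 'orientation': array([ 0.179,  0.984, -0.001, -0.   ]), 'contact_force': array([ 1.432, -0.005,  0.27 ]), 'wrist_torque': array([-0.003,  0.006,  0.036]), 'gripper_width': np.float64(1.001)}
scene [ 0.041 -0.705  1.044]Traceback (most recent call last):
  File "<stdin>", line 8, in <module>
  File "h.py", line 4, in w
    def w(p,loc): return np.array(p["origin"])+np.array(p["rotation"])@np.array(loc)
                                               ~~~~~~~~~~~~~~~~~~~~~~~^~~~~~~~~~~~~~
ValueError: matmul: Input operand 1 has a mismatch in its core dimension 0, with gufunc signature (n?,k),(k,m?)->(n?,m?) (size 3 is different from 4)
```

```bash
cat > h.py <<'E'
import numpy as np, cv2
from rig import arm
from scipy.spatial.transform import Rotation as R
def rm(p): return R.from_quat(p["rotation"]).as_matrix()
def w(p,loc): return np.array(p["origin"])+rm(p)@np.array(loc)
def save(p,n): cv2.imwrite(f"pics/{n}.png",p["image"][:,:,::-1])
def pix(p,X):
    c=rm(p).T@(np.array(X)-p["origin"]); q=np.array(p["mtx"])@c; return q[:2]/q[2]
def ray(p,uv,z):
    d=rm(p)@np.linalg.solve(np.array(p["mtx"]),[uv[0],uv[1],1]); o=np.array(p["origin"]); return o+d*(z-o[2])/d[2]
E
python3 - <<'E'
from h import *
for n in ["scene","top"]:
    p=arm.snapshot(n);save(p,n+"1")
    print(n,np.round(p["origin"],3),p["rotation"])
    for t in ["viewer","port","post","grey_slab_mid","brown_slab_mid"]:
        for d in arm.landmark_of(p,t)[:4]:
            X=w(p,d["location"]);print(t,round(d["confidence"],2),np.round(X,4),pix(p,X).round())
E
```

```text
scene [ 0.041 -0.705  1.044] [ 0.89131016 -0.28347697  0.09966669 -0.33951959]
viewer 0.74 [ 0.5849 -0.0526 -0.0006] [352. 265.]
viewer 0.61 [0.4657 0.3034 0.0022] [244. 206.]
port 0.64 [ 0.5814 -0.0533  0.0581] [352. 252.]
post 0.85 [ 0.4996 -0.0837  0.0669] [332. 272.]
post 0.64 [ 0.4757 -0.3442  0.0043] [393. 370.]
grey_slab_mid 0.85 [ 0.5035  0.1905 -0.0019] [276. 224.]
grey_slab_mid 0.52 [0.4661 0.306  0.0061] [243. 204.]
brown_slab_mid 0.61 [ 0.4745 -0.3424  0.0021] [392. 370.]
top [0.415 0.014 1.544] [ 0.70752178 -0.7061192   0.02076569 -0.01942654]
viewer 0.65 [ 0.582  -0.054   0.0008] [354. 199.]
viewer 0.63 [ 0.4788 -0.3483  0.0039] [473. 241.]
port 0.28 [0.4654 0.3069 0.0022] [209. 245.]
post 0.72 [ 0.4987 -0.0821  0.0705] [368. 231.]
grey_slab_mid 0.8 [0.4655 0.3067 0.0033] [209. 245.]
grey_slab_mid 0.66 [0.4967 0.1898 0.0014] [256. 233.]
brown_slab_mid 0.88 [ 0.4778 -0.35    0.001 ] [474. 241.]
```

View pics/scene1.png

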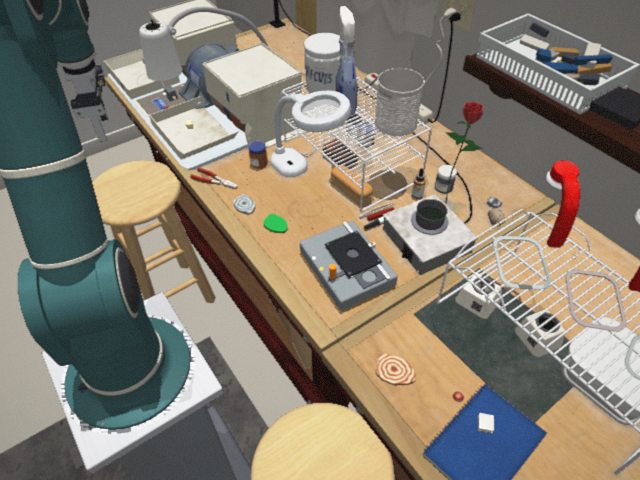

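View pics/top1.png

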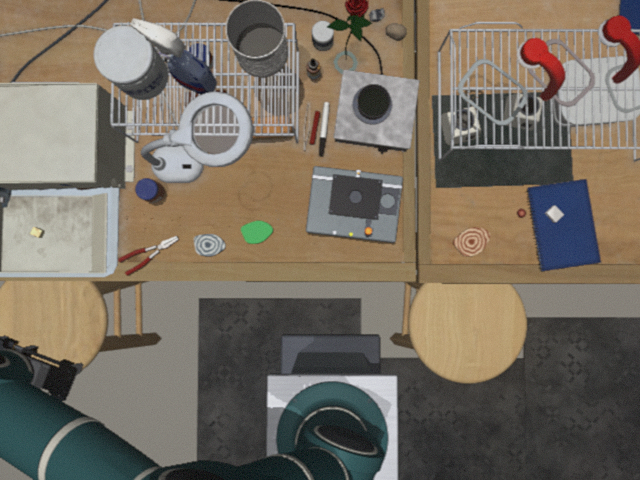

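```bash
python3 - <<'E'
from h import *
p=arm.snapshot("top")
im=p["image"][:,:,::-1]
cv2.imwrite("pics/c1.png",cv2.resize(im[150:275,180:420],None,fx=3.3,fy=3.3,interpolation=cv2.INTER_CUBIC))
for t in ["grey_slab_mid","viewer"]:
  for d in arm.regions_of(p,t)[:3]:
    m=d["mask"].astype(np.uint8); c=max(cv2.findContours(m,0,2)[0],key=cv2.contourArea)
    z=.008 if t[0]=="g" else .044
    P=np.array([ray(p,x[0],z)[:2] for x in c],np.float32)
    print(t,round(d["confidence"],2),m.sum(),cv2.fitEllipse(P),cv2.minAreaRect(P), im[d["mask"]].mean(0).round())
d=arm.snapshot("wrist");save(d,"w1")
E
```

```text
grey_slab_mid 0.8 565 ((0.5001893639564514, 0.18766061961650848), (0.055053506046533585, 0.07534624636173248), 12.166192054748535) ((0.5010585784912109, 0.1858346164226532), (0.056536607444286346, 0.07277442514896393), 26.82492446899414) [ 98. 169.  85.]
grey_slab_mid 0.61 586 ((0.4689319431781769, 0.3062002956867218), (0.0554567389190197, 0.07801610976457596), 0.5255155563354492) ((0.4687120020389557, 0.3039560914039612), (0.05427753925323486, 0.07667148858308792), 0.11640138924121857) [152. 153. 150.]
viewer 0.76 6109 ((0.5634136199951172, -0.051757533103227615), (0.18751490116119385, 0.2619514763355255), 171.1351776123047) ((0.5648103356361389, -0.051350608468055725), (0.21916472911834717, 0.1680181473493576), 83.4248046875) [111. 110. 108.]
```

View pics/c1.png

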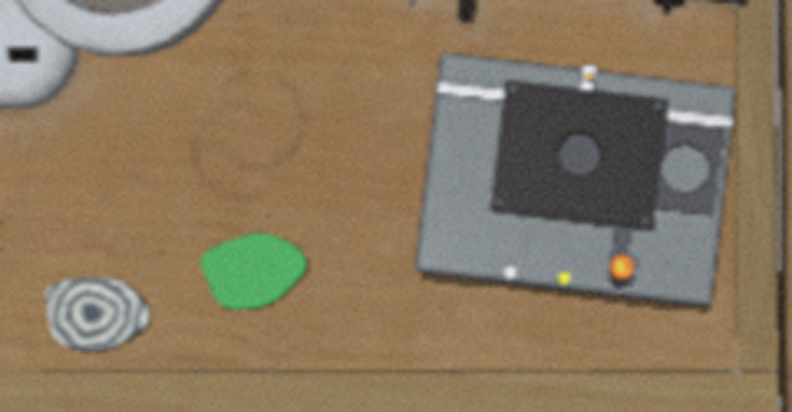

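View pics/w1.png

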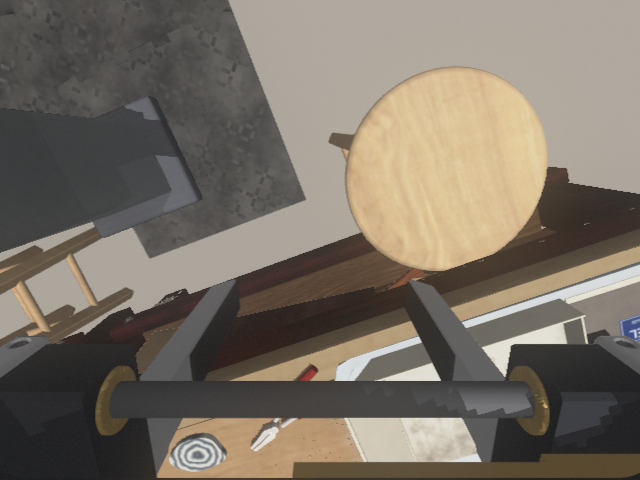

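Candidates for the slab in the top image are the grey-banded slab at (209,245), the same-shaped green one at (256,233), which is a decoy, and the brown one at (472,241). I choose the grey one, and the crop shows grey-blue concentric bands at crop (97,315). In the same crop the orange post is at (622,267), the port (dark) at (579,155), the amber dot at (564,278) and the white dot at (510,271).

```bash
python3 - <<'E'
from h import *
p=arm.snapshot("top")
f=lambda u,v,z: ray(p,(180+(u+.5)/3.3-.5,150+(v+.5)/3.3-.5),z)
c=[f(*q,.056) for q in [(505,80),(667,100),(653,230),(491,211)]]
print(np.round(c,4)); print("stage ctr",np.mean(c,0).round(4))
yd=(c[0]-c[1]+c[3]-c[2]); print("yaw",np.degrees(np.arctan2(-yd[0],yd[1])))
xd=(c[0]-c[3]+c[1]-c[2]); print("yaw",np.degrees(np.arctan2(xd[1],xd[0])))
h=[f(*q,.044) for q in [(443,55),(733,88),(708,304),(417,270)]]
yd=(h[0]-h[1]+h[3]-h[2]); print("yaw",np.degrees(np.arctan2(-yd[0],yd[1])))
print("port",f(579,155,.056).round(4),"post",f(622,267,.0885).round(4), "amber",f(564,278,.044).round(4))
s=arm.read_state(); print(s["time_s"]); Rt=R.from_quat(s["orientation"]).as_matrix();print(Rt.round(3))
E
```

```text
[[ 0.6363  0.0008  0.056 ]
 [ 0.6219 -0.1173  0.056 ]
 [ 0.5269 -0.1068  0.056 ]
 [ 0.5405  0.0108  0.056 ]]
stage ctr [ 0.5814 -0.0531  0.056 ]
yaw -6.775133751680457
yaw -6.12321339766304
yaw -6.483917759366812
port [ 0.5815 -0.0531  0.056 ] post [ 0.4981 -0.0821  0.0885] amber [ 0.4925 -0.0426  0.044 ]
0.95
[[-0.936  0.352  0.   ]
 [ 0.352  0.936 -0.   ]
 [-0.    -0.    -1.   ]]
```

```bash
python3 -m inch '{"offset":[[-1.4,-1.58,0],[-2.8,-3.16,0],[-4.2,-4.73,0],[-5.6,-6.31,0],[-7.0,-7.9,0],[-8.4,-9.47,0],[-9.8,-11.05,0],[-11.2,-12.63,0],[-12.6,-14.2,0],[-14,-15.8,0],[-15.4,-17.36,0],[-16.84,-18.94,0]],"turn":[[0,0,-0.2],[0,0,-0.4],[0,0,-0.6],[0,0,-0.8],[0,0,-1],[0,0,-1.2],[0,0,-1.4],[0,0,-1.6],[0,0,-1.8],[0,0,-2],[0,0,-2.2],[0,0,-2.35]],"hand":[1,1,1,1,1,1,1,1,1,1,1,1]}'
```

```text
time_s: 2.15
eef_pos: [0.4352, 0.0227, 0.2059]
orientation: [0.056, 0.998, 0.0, 0.001]
contact_force: [1.0, 0.8, 0.1]
gripper_width: 0.024
```

```bash
cat >> h.py <<'E'
port=np.array([.5817,-.0532,.056]); yaw=np.radians(-6.5)
V=R.from_euler('z',yaw).as_matrix()
def go(target,ang=None):
    """target world TCP; ang: world angle(deg) of tool y. prints units"""
    s=arm.read_state(); T=R.from_quat(s["orientation"]).as_matrix(); p=np.array(s["eef_pos"])
    print("t",s["time_s"],"pos",p.round(4),"off",(T.T@(np.array(target)-p)/.03).round(2), "yviewer",(V.T@(p-port)).round(4))
    if ang is not None:
        a=np.radians(ang); y=np.array([np.cos(a),np.sin(a),0]); z=np.array([0,0,-1]); D=np.c_[np.cross(y,z),y,z]
        print("turn",(np.degrees(R.from_matrix(T.T@D).as_rotvec())/6).round(2))
def vw(v): return port+V@np.array(v)
E
python3 - <<'E'
from h import *
go(vw([-.08,-.085,.074]),83.5); print(vw([-.08,-.085,.074]))
p=arm.snapshot("wrist");save(p,"w2")
E
```

```text
t 2.15 pos [0.4352 0.0227 0.2059] off [-2.46 -4.8   2.53] yviewer [-0.1541  0.0589  0.1499]
turn [0.01 0.01 0.01]
[ 0.49259198 -0.12859735  0.13      ]
```

View pics/w2.png

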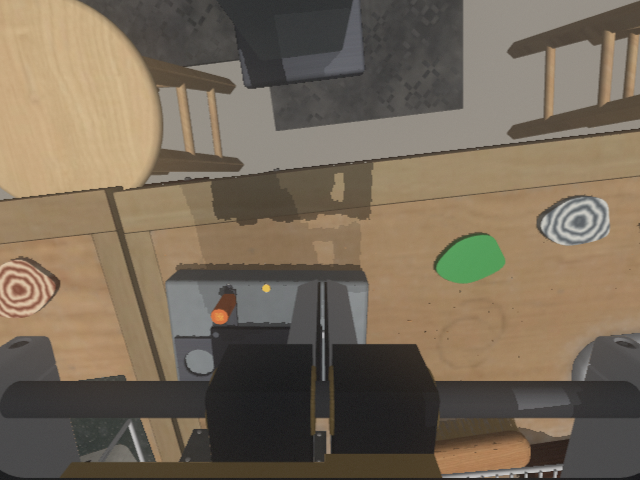

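The wrist view shows the closed fingers above the viewer. The orange post is at (222,310), left of the fingers, which is viewer −y. Moving to that side of it.

```bash
python3 -m inch '{"offset":[[-0.8,-1.2,0],[-1.5,-2.4,0],[-2.0,-3.6,0],[-2.46,-4.8,0.6],[-2.46,-4.8,1.6],[-2.46,-4.8,2.5],[-2.46,-4.8,2.5]],"turn":[[0,0,0],[0,0,0],[0,0,0],[0,0,0],[0,0,0],[0,0,0],[0,0,0]],"hand":[1,1,1,1,1,1,1]}'
python3 - <<'E'
from h import *
go(vw([-.08,-.085,.006]),83.5)
p=arm.snapshot("wrist");save(p,"w3")
d=arm.landmark_of(p,"post")[:2]
for e in d: print(e["confidence"],w(p,e["location"]),V.T@(w(p,e["location"])-port))
E
```

```text
time_s: 2.9
eef_pos: [0.4901, -0.1266, 0.128]
orientation: [0.057, 0.998, -0.0, -0.002]
contact_force: [-0.3, 0.6, 0.5]
gripper_width: 0.006
t 2.9 pos [ 0.4901 -0.1266  0.128 ] off [-0.1  -0.06  2.2 ] yviewer [-0.0827 -0.0833  0.072 ]
turn [-0.   -0.04 -0.01]
0.71 [ 0.5008878  -0.08259507  0.06555463] [-0.07696511 -0.03835432  0.00955463]
```

View pics/w3.png

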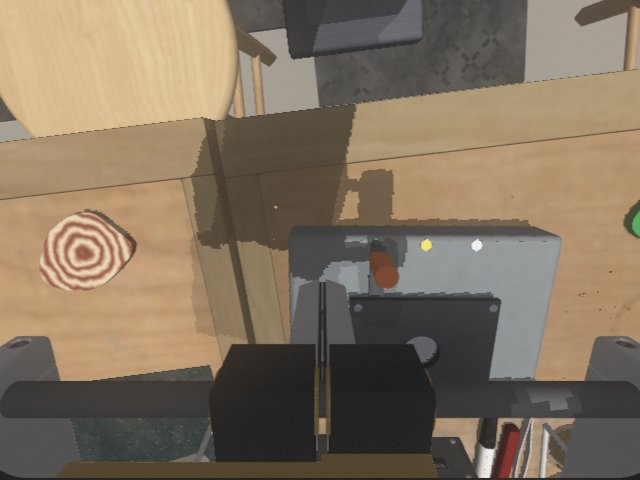

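The post (385,270) is to the right of the fingertips (323,285), with a clear gap. Next I go down, then push.

```bash
python3 -m inch '{"offset":[[0,0,1],[0,0,2.1],[0,0,2.1]],"turn":[[0,0,0],[0,0,0],[0,0,0]],"hand":[1,1,1]}'
python3 - <<'E'
from h import *
go(vw([-.08,-.061,.006]),83.5)
E
python3 -m inch '{"offset":[[0,0.2,0],[0,0.4,0],[0,0.55,0],[0,0.7,0],[0,0.8,0],[0,0.9,0],[0,0.9,0]],"turn":[[0,0,0],[0,0,0],[0,0,0],[0,0,0],[0,0,0],[0,0,0],[0,0,0]],"hand":[1,1,1,1,1,1,1]}'
python3 - <<'E'
from h import *
go(vw([-.08,-.034,.006]),83.5)
p=arm.snapshot("wrist");save(p,"w4")
E
```

```text
time_s: 3.3
eef_pos: [0.4909, -0.1261, 0.0663]
orientation: [0.057, 0.998, 0.0, -0.001]
contact_force: [-0.0, 0.5, -0.2]
gripper_width: 0.004
t 3.3 pos [ 0.4909 -0.1261  0.0663] off [-0.07  0.72  0.14] yviewer [-0.082  -0.0827  0.0103]
turn [ 0.   -0.03  0.  ]
time_s: 4.0
eef_pos: [0.4949, -0.1, 0.0677]
orientation: [0.057, 0.998, -0.0, 0.0]
contact_force: [0.2, 0.1, -0.3]
gripper_width: 0.004
t 4.0 pos [ 0.4949 -0.1     0.0677] off [-0.03  0.74  0.19] yviewer [-0.0809 -0.0563  0.0117]
turn [-0.  0. -0.]
```

View pics/w4.png

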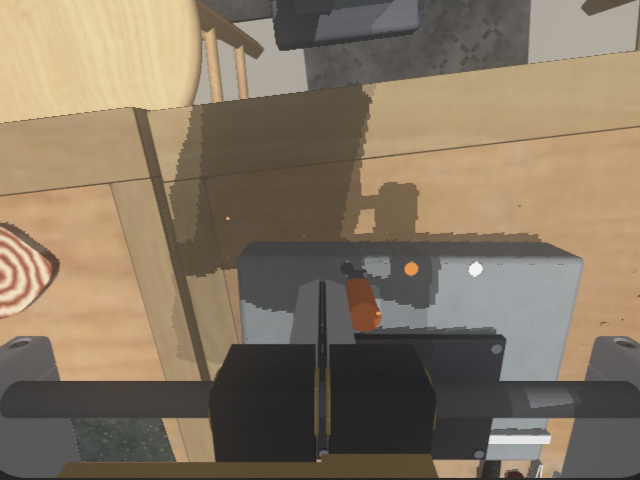

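The finger edge (348,310) is close to the post (360,300), with no force yet. I continue in small steps.

```bash
python3 -m inch '{"offset":[[0,0.1,0],[0,0.2,0],[0,0.3,0],[0,0.3,0]],"turn":[[0,0,0],[0,0,0],[0,0,0],[0,0,0]],"hand":[1,1,1,1]}'
python3 -m inch '{"offset":[[0,0.1,0],[0,0.2,0],[0,0.2,0]],"turn":[[0,0,0],[0,0,0],[0,0,0]],"hand":[1,1,1]}'
python3 - <<'E'
from h import *
go(vw([-.08,-.034,.006]),83.5)
p=arm.snapshot("wrist");save(p,"w5")
d=arm.landmark_of(p,"post")[:2]
for e in d: print(e["confidence"],V.T@(w(p,e["location"])-port))
E
```

```text
time_s: 4.45
eef_pos: [0.4959, -0.0905, 0.0674]
orientation: [0.057, 0.998, 0.0, -0.0]
contact_force: [-0.7, -1.5, -0.6]
gripper_width: 0.004
time_s: 4.75
eef_pos: [0.4967, -0.0842, 0.0674]
orientation: [0.056, 0.998, 0.0, -0.0]
contact_force: [0.8, -0.3, 0.2]
gripper_width: 0.007
t 4.75 pos [ 0.4967 -0.0842  0.0674] off [-0.03  0.22  0.18] yviewer [-0.081  -0.0405  0.0114]
turn [ 0.   -0.    0.01]
0.9 [-0.07702868 -0.02162422  0.01080784]
```

View pics/w5.png

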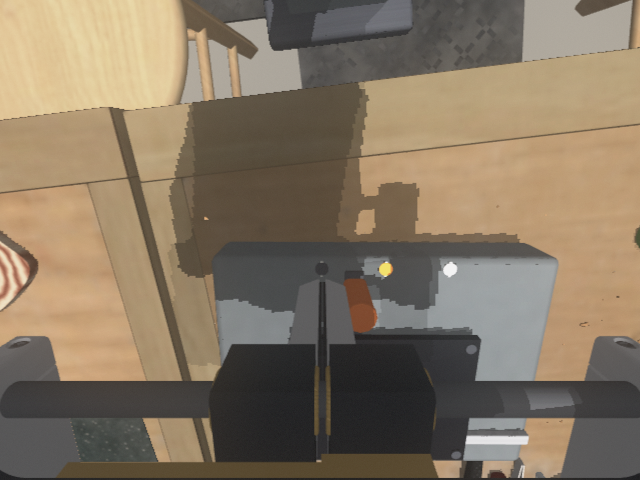

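The post (360,300) has moved about 18 mm past the dark dot (322,268) towards the amber dot (386,268). It needs a few mm more to pass the snap point.

```bash
python3 -m inch '{"offset":[[0,0.1,0],[0,0.2,0],[0,0.2,0],[0,0.2,0]],"turn":[[0,0,0],[0,0,0],[0,0,0],[0,0,0]],"hand":[1,1,1,1]}'
python3 - <<'E'
from h import *
go(vw([-.08,-.034,.006]),83.5)
p=arm.snapshot("wrist");save(p,"w6")
d=arm.landmark_of(p,"post")[:2]
for e in d: print(e["confidence"],V.T@(w(p,e["location"])-port))
E
```

```text
time_s: 5.25
eef_pos: [0.4973, -0.0789, 0.0675]
orientation: [0.057, 0.998, -0.0, 0.0]
contact_force: [0.4, -0.2, 0.1]
gripper_width: 0.003
t 5.25 pos [ 0.4973 -0.0789  0.0675] off [-0.03  0.04  0.18] yviewer [-0.081  -0.0351  0.0115]
turn [-0.  0. -0.]
0.81 [-0.07483222 -0.00094203  0.01115754]
```

View pics/w6.png

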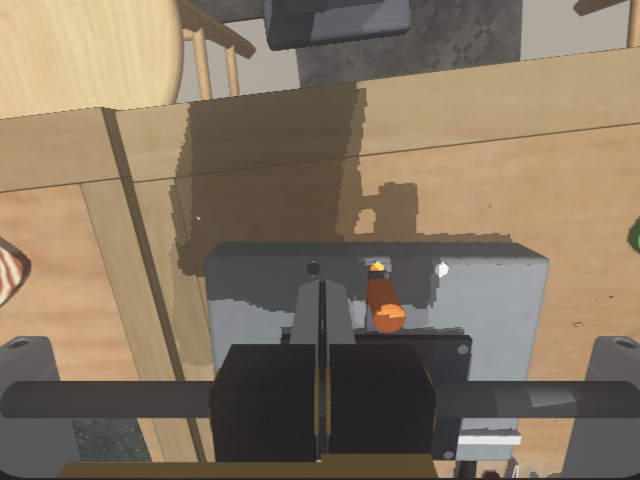

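It has clicked into the amber stop: the post base is at the amber dot (377,268), it has moved clear of the fingers, and the network gives viewer y ≈ −1 mm. Backing off.

```bash
python3 -m inch '{"offset":[[0,-0.4,0],[0,-0.7,-1],[0,-0.7,-2.5],[0,-0.7,-4],[0,-0.7,-4]],"turn":[[0,0,0],[0,0,0],[0,0,0],[0,0,0],[0,0,0]],"hand":[1,1,1,1,1]}'
python3 - <<'E'
from h import *
go([.468,.306,.16],0)
print(arm.read_state()["qpos"].round(2))
p=arm.snapshot("top")
im=p["image"][:,:,::-1]
cv2.imwrite("pics/c2.png",cv2.resize(im[150:275,180:420],None,fx=3.3,fy=3.3,interpolation=cv2.INTER_CUBIC))
E
```

```text
time_s: 5.85
eef_pos: [0.497, -0.1016, 0.1925]
orientation: [0.057, 0.998, 0.0, 0.004]
contact_force: [-0.5, 1.0, -0.8]
gripper_width: 0.009
t 5.85 pos [ 0.497  -0.1016  0.1925] off [ 2.53 13.38  1.08] yviewer [-0.0786 -0.0577  0.1365]
turn [ 0.06  0.05 13.9 ]
[-0.34  0.24  0.56  1.94 -0.15  1.    1.74]
```

View pics/c2.png

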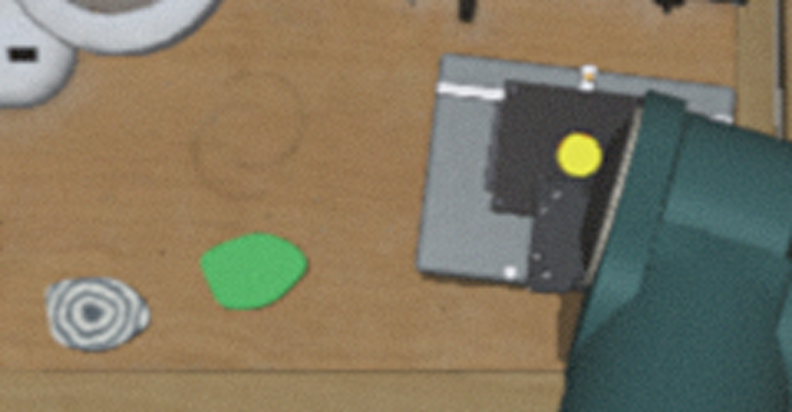

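The port now shows amber at crop (579,155), so the shutter stage is done. Moving to the grey slab, opening the hand on the way.

```bash
python3 -m inch '{"offset":[[0.2,1.2,0],[0.4,2.4,0],[0.6,3.6,0],[0.9,4.8,0],[1.1,6,0],[1.3,7.2,0],[1.6,8.4,0],[1.8,9.6,0],[2,10.8,0],[2.2,12,0],[2.5,13.3,0],[2.5,13.4,0]],"turn":[[0,0,0],[0,0,1.3],[0,0,2.6],[0,0,3.9],[0,0,5.2],[0,0,6.5],[0,0,7.8],[0,0,9.1],[0,0,10.4],[0,0,11.7],[0,0,13],[0,0,13.9]],"hand":[1,1,1,0.8,0.4,0,0,0,0,0,0,0]}'
python3 - <<'E'
from h import *
go([.468,.306,.16],0)
print(arm.read_state()["qpos"].round(2))
p=arm.snapshot("wrist"); save(p,"w7")
for d in arm.landmark_of(p,"grey_slab_mid")[:2]: X=w(p,d["location"]);print(d["confidence"],X.round(4),pix(p,X))
for d in arm.regions_of(p,"grey_slab_mid")[:2]:
    c=max(cv2.findContours(d["mask"].astype(np.uint8),0,2)[0],key=cv2.contourArea)
    P=np.array([ray(p,x[0],.006)[:2] for x in c],np.float32)
    print(cv2.fitEllipse(P),P.min(0),P.max(0))
E
```

```text
time_s: 7.1
eef_pos: [0.4644, 0.3121, 0.1859]
orientation: [0.707, 0.708, -0.001, -0.0]
contact_force: [-0.5, -0.6, -0.6]
gripper_width: 0.735
t 7.1 pos [0.4644 0.3121 0.1859] off [-0.2   0.12  0.86] yviewer [-0.1579  0.3497  0.1299]
turn [-0.01  0.01  0.01]
[-1.09  0.36  0.56  1.81 -0.22  1.03 -0.45]
0.68 [0.4982 0.1866 0.0013] [351.42407425 327.62934202]
0.66 [0.4702 0.3078 0.006 ] [328.13875822 228.41157182]
((0.46861210465431213, 0.30739113688468933), (0.055348459631204605, 0.07841727137565613), 177.00535583496094) [0.44012043 0.26646566] [0.49472898 0.34343523]
((0.4997675120830536, 0.18967223167419434), (0.05509336665272713, 0.08066736161708832), 7.569502830505371) [0.47162005 0.14857973] [0.52792984 0.23059855]
```

View pics/w7.png

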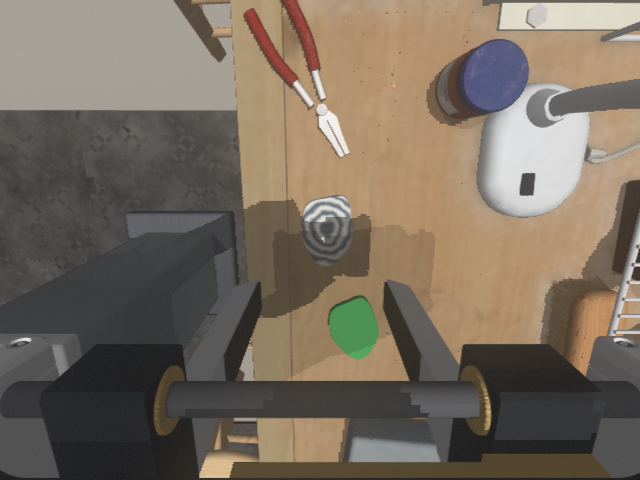

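The grey slab is at (327,230) in this view, and the same-shaped green one is at (354,327). Two views agree on the grey slab at about (0.469, 0.3065). Going down to 5 cm first.

```bash
python3 -m inch '{"offset":[[-0.19,0.15,0],[-0.19,0.15,1.2],[-0.19,0.15,2.4],[-0.19,0.15,3.6],[-0.19,0.15,4.4],[-0.19,0.15,4.4],[-0.19,0.15,4.4]],"turn":[[0,0,0],[0,0,0],[0,0,0],[0,0,0],[0,0,0],[0,0,0],[0,0,0]],"hand":[0.1,0.1,0.1,0.1,0.1,0.1,0.1]}'
python3 - <<'E'
from h import *
go([.4688,.3065,.004],0)
p=arm.snapshot("wrist"); save(p,"w8")
for d in arm.landmark_of(p,"grey_slab_mid")[:2]: X=w(p,d["location"]);print(d["confidence"],X.round(4),pix(p,X))
E
```

```text
time_s: 7.95
eef_pos: [0.4713, 0.3012, 0.0562]
orientation: [0.707, 0.707, -0.0, 0.0]
contact_force: [0.4, 0.5, 0.6]
gripper_width: 0.898
t 7.95 pos [0.4713 0.3012 0.0562] off [ 0.18 -0.08  1.74] yviewer [-1.498e-01  3.396e-01  2.000e-04]
turn [0.   0.   0.01]
0.6 [0.4676 0.306  0.0046] [317.38300336 259.33305036]
```

View pics/w8.png

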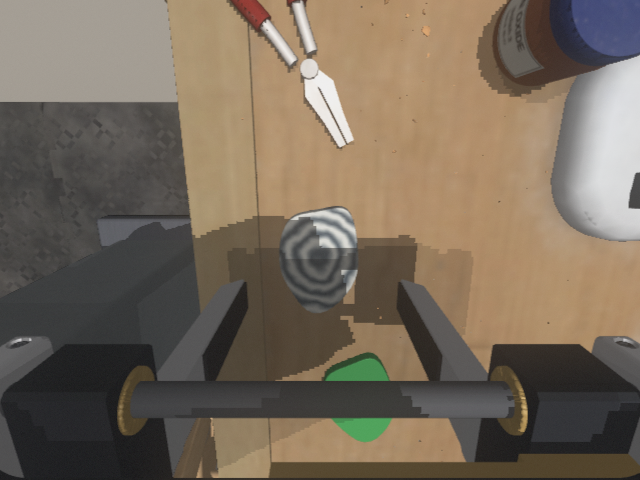

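The slab (319,258) sits centred between the open jaws (245–400), and nothing is in the way of the fingers. Lowering.

```bash
python3 -m inch '{"offset":[[0.18,-0.1,0.4],[0.18,-0.1,0.9],[0.18,-0.1,1.4],[0.18,-0.1,1.65],[0.18,-0.1,1.65],[0.18,-0.1,1.65]],"turn":[[0,0,0],[0,0,0],[0,0,0],[0,0,0],[0,0,0],[0,0,0]],"hand":[0.1,0.1,0.1,0.1,0.1,0.1]}'
python3 - <<'E'
from h import *
go([.4683,.3065,.004],0)
p=arm.snapshot("wrist"); save(p,"w9")
E
```

```text
time_s: 8.65
eef_pos: [0.4676, 0.3074, 0.0058]
orientation: [0.707, 0.708, -0.0, 0.0]
contact_force: [0.5, 0.4, 0.7]
gripper_width: 0.901
t 8.65 pos [0.4676 0.3074 0.0058] off [-0.03  0.02  0.06] yviewer [-0.1542  0.3454 -0.0502]
turn [-0.    0.    0.01]
```

View pics/w9.png

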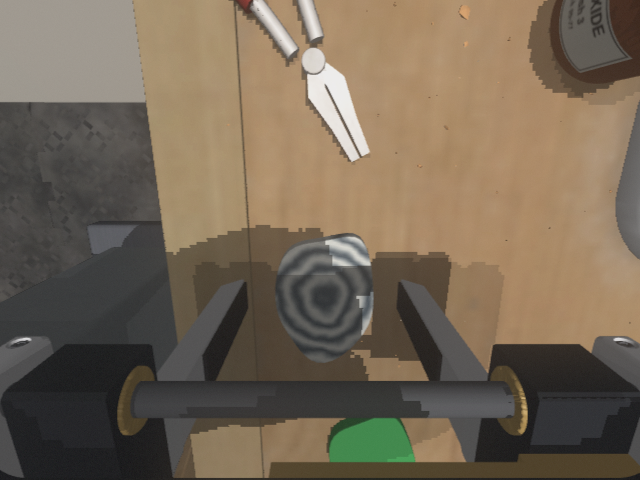

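The slab is centred (325,295) between the tips (240 and 405). I go 3 mm lower and close.

```bash
python3 -m inch '{"offset":[[0,0.02,0.05],[0,0.02,0.1],[0,0.02,0.1],[0,0.02,0.1],[0,0.02,0.1],[0,0.02,0.1],[0,0.02,0.1],[0,0.02,0.1],[0,0.02,0.1]],"turn":[[0,0,0],[0,0,0],[0,0,0],[0,0,0],[0,0,0],[0,0,0],[0,0,0],[0,0,0],[0,0,0]],"hand":[0.1,0.1,0.2,0.3,0.4,0.5,0.6,0.7,0.7]}'
python3 - <<'E'
from h import *
go([.4683,.3065,.004],0)
p=arm.snapshot("wrist"); save(p,"w10")
E
```

```text
time_s: 9.6
eef_pos: [0.468, 0.3077, 0.003]
orientation: [0.707, 0.708, -0.0, 0.0]
contact_force: [-0.0, -0.8, 1.5]
gripper_width: 0.565
t 9.6 pos [0.468  0.3077 0.003 ] off [-0.04  0.01 -0.03] yviewer [-0.1538  0.3457 -0.053 ]
turn [-0.    0.    0.01]
```

View pics/w10.png

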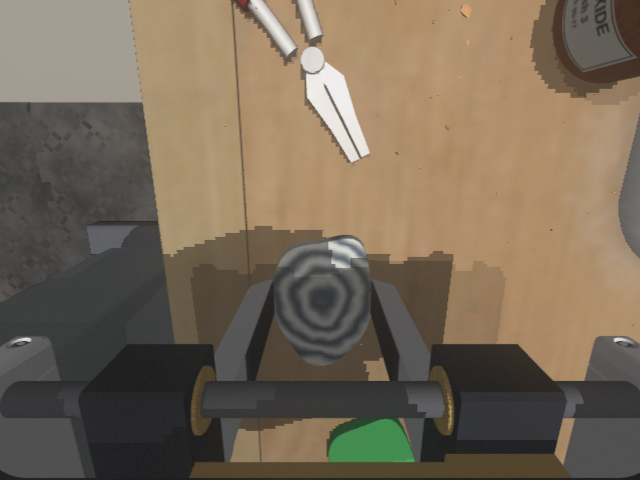

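The grip closed at 0.565 (53 mm) on the slab (322,300). Lifting slowly.

```bash
python3 -m inch '{"offset":[[0,0,-0.2],[0,0,-0.5],[0,0,-1],[0,0,-1.7],[0,0,-2.5],[0,0,-3.5],[0,0,-4.5],[0,0,-4.5]],"turn":[[0,0,0],[0,0,0],[0,0,0],[0,0,0],[0,0,0],[0,0,0],[0,0,0],[0,0,0]],"hand":[0.8,0.8,0.8,0.8,0.8,0.8,0.8,0.8]}'
python3 - <<'E'
from h import *
go(vw([0,0,.084]),-6.5); print(vw([0,0,.084]))
p=arm.snapshot("wrist"); save(p,"w11")
E
```

```text
time_s: 10.45
eef_pos: [0.4698, 0.3086, 0.1427]
orientation: [0.707, 0.707, 0.003, 0.0]
contact_force: [-1.1, -0.2, -0.7]
gripper_width: 0.564
t 10.45 pos [0.4698 0.3086 0.1427] off [-12.07   3.72   0.06] yviewer [-0.1522  0.3468  0.0867]
turn [ 0.04 -0.04  1.09]
[ 0.5817 -0.0532  0.14  ]
```

View pics/w11.png

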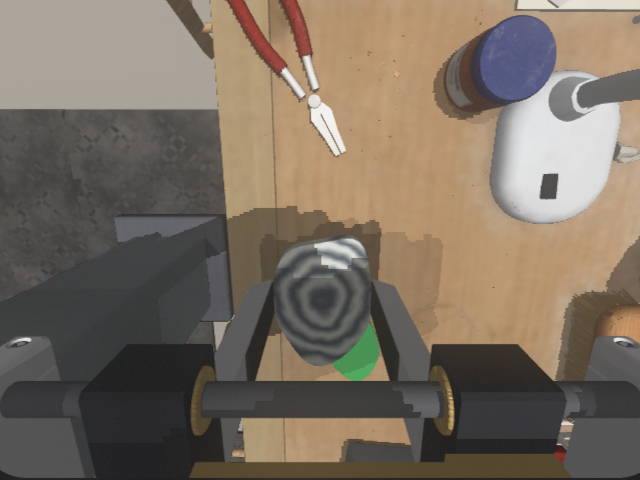

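```bash
python3 - <<'E'
from h import *
p=arm.snapshot("wrist"); s=arm.read_state(); T=R.from_quat(s["orientation"]).as_matrix(); t=np.array(s["eef_pos"])
for d in arm.landmark_of(p,"grey_slab_mid")[:2]: print("lm",d["confidence"],(T.T@(w(p,d["location"])-t)).round(4))
for d in arm.regions_of(p,"grey_slab_mid")[:2]:
    c=max(cv2.findContours(d["mask"].astype(np.uint8),0,2)[0],key=cv2.contourArea)
    P=np.array([ray(p,x[0],t[2]+.003) for x in c]); Q=((P-t)@T)[:,:2].astype(np.float32)
    print(d["confidence"],cv2.fitEllipse(Q),Q.min(0),Q.max(0))
q=arm.snapshot("top")
for d in arm.landmark_of(q,"grey_slab_mid")[:2]: print("top lm",d["confidence"],(T.T@(w(q,d["location"])-t)).round(4))
go(vw([0,0,.084]),-6.5)
E
```

```text
lm 0.91 [-0.1194  0.0275  0.138 ]
lm 0.82 [-0.0016 -0.0006 -0.0014]
0.9 ((-0.03739963099360466, 0.022044191136956215), (0.02187221869826317, 0.040685251355171204), 116.77368927001953) [-0.05332742  0.00676255] [-0.01512443  0.03322278]
0.75 ((-0.0007350376108661294, 0.0007826635264791548), (0.055333785712718964, 0.08110750466585159), 93.31304168701172) [-0.04281493 -0.02696036] [0.03678462 0.02699968]
top lm 0.89 [-0.1184  0.029   0.1371]
top lm 0.6 [ 0.0004 -0.005   0.0012]
t 10.75 pos [0.4677 0.3074 0.1373] off [-12.03   3.78  -0.08] yviewer [-0.1541  0.3454  0.0813]
turn [-0.01  0.01  1.1 ]
```

The slab is held flat, with its centre within about 1–2 mm of the TCP. Carrying it over the port.

```bash
python3 -m inch '{"offset":[[-0.6,0.2,-0.1],[-1.6,0.5,-0.1],[-2.8,0.9,-0.1],[-4,1.25,-0.1],[-5.2,1.6,-0.1],[-6.4,2,-0.1],[-7.6,2.4,-0.1],[-8.8,2.8,-0.1],[-10,3.1,-0.1],[-11,3.5,-0.1],[-11.7,3.7,-0.1],[-12,3.78,-0.1]],"turn":[[0,0,0],[0,0,0.1],[0,0,0.2],[0,0,0.3],[0,0,0.4],[0,0,0.5],[0,0,0.6],[0,0,0.7],[0,0,0.8],[0,0,0.9],[0,0,1],[0,0,1.1]],"hand":[0.8,0.8,0.8,0.8,0.8,0.8,0.8,0.8,0.8,0.8,0.8,0.8]}'
python3 - <<'E'
from h import *
go(vw([0,0.001,.064]),-6.5)
p=arm.snapshot("wrist"); save(p,"w12")
go(vw([0,0.001,.064]),-6.5)
for d in arm.landmark_of(p,"port")[:2]: print("port",d["confidence"],w(p,d["location"]).round(4))
E
```

```text
time_s: 11.95
eef_pos: [0.5819, -0.0546, 0.1404]
orientation: [0.747, 0.665, -0.001, 0.0]
contact_force: [-0.5, 0.8, 0.1]
gripper_width: 0.566
t 11.95 pos [ 0.5819 -0.0546  0.1404] off [ 0.08 -0.01  0.68] yviewer [ 0.0003 -0.0013  0.0844]
turn [-0.01  0.01 -0.03]
t 12.0 pos [ 0.5819 -0.0547  0.1405] off [ 0.08 -0.01  0.68] yviewer [ 0.0004 -0.0015  0.0845]
turn [-0.01  0.01 -0.04]
port 0.97 [ 0.5821 -0.0547  0.0559]
```

View pics/w12.png

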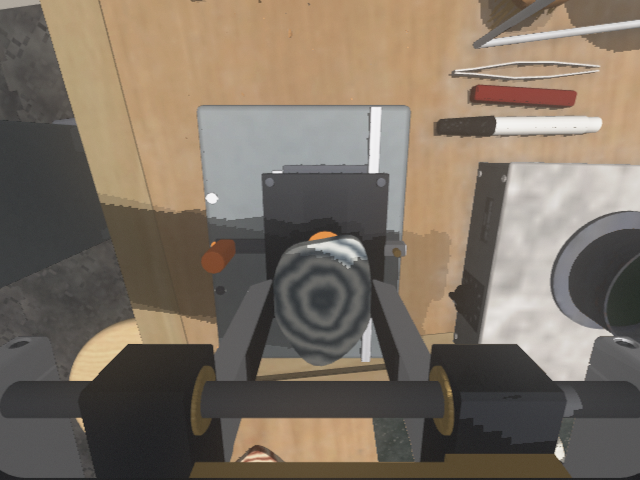

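The amber port is just visible at (323,237) behind the held slab. The post is at (217,255) at the amber stop, and the stage's +y corners are at (262,173) and (388,173). I use those corners to cross-check the port.

```bash
python3 - <<'E'
from h import *
p=arm.snapshot("wrist")
a=ray(p,(262,173),.056);b=ray(p,(388,173),.056);print(a,b,np.linalg.norm(a-b))
d=(b-a)/np.linalg.norm(b-a); print("yaw",np.degrees(np.arctan2(d[1],d[0]))); m=(a+b)/2
print("port est",m-np.array([-d[1],d[0],0])*.06)
# port orange top edge
e=ray(p,(323,231.5),.056);print("port +y rim viewer",V.T@(e-port))
go(vw([0,0.001,.02]),-6.5)
E
```

```text
[0.54380776 0.01341037 0.056     ] [0.63724588 0.00241774 0.056     ] 0.09408252358730684
yaw -6.709777595701946
port est [ 0.58351641 -0.05167499  0.056     ]
port +y rim viewer [ 2.41250449e-04  1.66883862e-02 -6.93889390e-18]
t 12.1 pos [ 0.5817 -0.0517  0.1405] off [-0.02  0.01  2.15] yviewer [-0.0002  0.0015  0.0845]
turn [-0.01  0.   -0.  ]
```

All the estimates agree within about 2 mm. Lowering to just above contact.

```bash
python3 -m inch '{"offset":[[0,0,0.5],[0,0,1.0],[0,0,1.5],[0,0,1.9],[0,0,2.2],[0,0,2.4],[0,0,2.5],[0,0,2.5],[0,0,2.5]],"turn":[[0,0,0],[0,0,0],[0,0,0],[0,0,0],[0,0,0],[0,0,0],[0,0,0],[0,0,0],[0,0,0]],"hand":[0.8,0.8,0.8,0.8,0.8,0.8,0.8,0.8,0.8]}'
python3 - <<'E'
from h import *
go(vw([0,0.001,.003]),-6.5)
p=arm.snapshot("wrist"); save(p,"w13")
go(vw([0,0.001,.003]),-6.5)
E
```

```text
time_s: 13.0
eef_pos: [0.5823, -0.0522, 0.0664]
orientation: [0.746, 0.666, 0.0, 0.0]
contact_force: [0.5, -0.8, 0.2]
gripper_width: 0.567
t 13.0 pos [ 0.5823 -0.0522  0.0664] off [-0.   -0.01  0.25] yviewer [0.0004 0.0011 0.0104]
turn [ 0.01 -0.   -0.  ]
t 13.05 pos [ 0.5823 -0.0522  0.0664] off [-0.   -0.02  0.25] yviewer [0.0005 0.0011 0.0104]
turn [ 0.01 -0.   -0.  ]
```

View pics/w13.png

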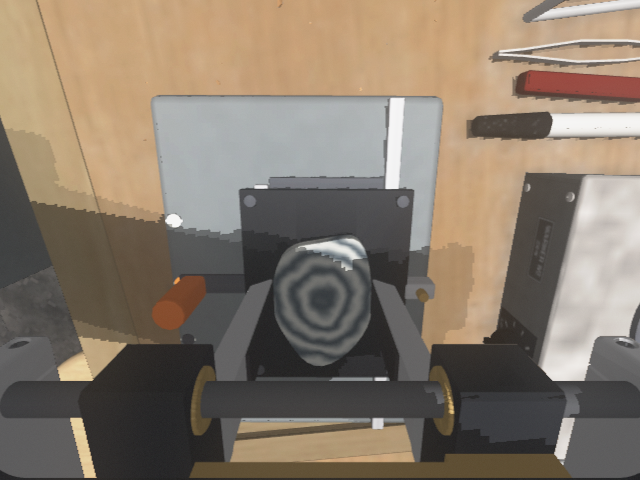

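The slab (322,298) sits centred over the stage (stage edges 241–413), about 7 mm above it.

```bash
python3 -m inch '{"offset":[[0,0,0.06],[0,0,0.12],[0,0,0.18],[0,0,0.2],[0,0,0.2]],"turn":[[0,0,0],[0,0,0],[0,0,0],[0,0,0],[0,0,0]],"hand":[0.8,0.8,0.8,0.8,0.8]}'; python3 -m inch '{"offset":[[0,0,0.03],[0,0,0.06],[0,0,0.06],[0,0,0.06]],"turn":[[0,0,0],[0,0,0],[0,0,0],[0,0,0]],"hand":[0.8,0.8,0.8,0.8]}'
```

```text
time_s: 13.55
eef_pos: [0.5819, -0.0521, 0.0599]
orientation: [0.746, 0.666, -0.0, -0.0]
contact_force: [0.4, -0.0, -0.0]
gripper_width: 0.566
time_s: 13.95
eef_pos: [0.5821, -0.0521, 0.0589]
orientation: [0.746, 0.666, 0.0, -0.0]
contact_force: [-5.3, 1.4, 15.4]
gripper_width: 0.569
```

Contact force is 15 N, so the slab is seated. I ease off slightly and open partially, so the fingers stay clear of the detent block.

```bash
python3 -m inch '{"offset":[[0,0,-0.02],[0,0,-0.03],[0,0,-0.03],[0,0,-0.03],[0,0,-0.03],[0,0,-0.03],[0,0,-0.03],[0,0,-0.03]],"turn":[[0,0,0],[0,0,0],[0,0,0],[0,0,0],[0,0,0],[0,0,0],[0,0,0],[0,0,0]],"hand":[0.8,0.8,0.42,0.4,0.37,0.33,0.3,0.3]}'
python3 - <<'E'
from h import *
p=arm.snapshot("wrist"); save(p,"w14")
E
```

```text
time_s: 14.75
eef_pos: [0.582, -0.0521, 0.0591]
orientation: [0.746, 0.666, -0.0, 0.0]
contact_force: [-0.1, 0.0, 1.0]
gripper_width: 0.704
```

View pics/w14.png

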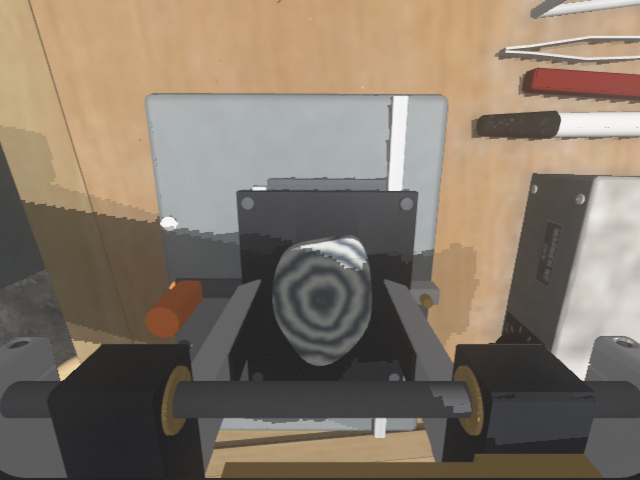

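The slab (322,300) lies flat and both fingers are clear of it. Going straight up, then moving aside so the top camera can see.

```bash
python3 -m inch '{"offset":[[0,0,-0.3],[0,0,-1],[0,0,-2],[0,0,-3.2],[0,0,-4.5],[0.5,-0.8,-5],[1.5,-1.8,-5],[3,-2.8,-5],[4.5,-3.4,-5],[6,-3.8,-5],[7,-4,-5],[7,-4,-5]],"turn":[[0,0,0],[0,0,0],[0,0,0],[0,0,0],[0,0,0],[0,0,0],[0,0,0],[0,0,0],[0,0,0],[0,0,0],[0,0,0],[0,0,0]],"hand":[0.3,0.3,0.3,0.3,0.3,0.3,0.3,0.3,0.3,0.3,0.3,0.3]}'
python3 - <<'E'
from h import *
p=arm.snapshot("top"); im=p["image"][:,:,::-1]
cv2.imwrite("pics/c3.png",cv2.resize(im[150:275,180:500],None,fx=2.5,fy=2.5,interpolation=cv2.INTER_CUBIC))
q=arm.snapshot("scene");save(q,"scene2")
for n,a in (("top",p),("scene",q)):
  for t in ["grey_slab_mid","port","post","brown_slab_mid"]:
    for d in arm.landmark_of(a,t)[:2]: X=w(a,d["location"]);print(n,t,round(d["confidence"],2),X.round(4),"viewer",(V.T@(X-port)).round(4))
  for d in arm.regions_of(a,"grey_slab_mid")[:3]:
    c=max(cv2.findContours(d["mask"].astype(np.uint8),0,2)[0],key=cv2.contourArea)
    P=np.array([V.T@(ray(a,x[0],.064)-port) for x in c])[:,:2].astype(np.float32); print(n,cv2.fitEllipse(P),P.min(0),P.max(0))
E
```

```text
time_s: 16.0
eef_pos: [0.4857, 0.1745, 0.2095]
orientation: [0.744, 0.668, 0.0, -0.0]
contact_force: [0.7, -0.3, -0.1]
gripper_width: 0.699
top grey_slab_mid 0.96 [ 0.5775 -0.0522  0.0603] viewer [-0.0043  0.0005  0.0043]
top grey_slab_mid 0.39 [0.4988 0.1907 0.0038] viewer [-0.11    0.233  -0.0522]
top port 0.7 [ 0.5832 -0.054   0.0613] viewer [ 0.0016 -0.0006  0.0053]
top post 0.66 [ 0.5042 -0.0441  0.0661] viewer [-0.0781  0.0003  0.0101]
top brown_slab_mid 0.55 [ 0.4803 -0.3484  0.0021] viewer [-0.0673 -0.3048 -0.0539]
top ((-0.0014287130907177925, 0.0008079891558736563), (0.052940528839826584, 0.07519122958183289), 176.04415893554688) [-0.02727568 -0.03854486] [0.02342441 0.03632299]
scene grey_slab_mid 0.88 [0.5017 0.1893 0.0028] viewer [-0.1069  0.2319 -0.0532]
scene grey_slab_mid 0.72 [ 0.5819 -0.0556  0.0585] viewer [ 0.0005 -0.0023  0.0025]
scene port 0.83 [ 0.5805 -0.054   0.0574] viewer [-0.0011 -0.0009  0.0014]
scene post 0.73 [ 0.504  -0.047   0.0679] viewer [-0.0779 -0.0026  0.0119]
scene brown_slab_mid 0.71 [ 0.4776 -0.3461  0.0023] viewer [-0.0703 -0.3028 -0.0537]
scene ((0.0002707086969166994, -0.0016377326101064682), (0.0564621165394783, 0.08108962327241898), 168.12313842773438) [-0.02969307 -0.04479393] [0.02775577 0.03663643]
```

View pics/c3.png

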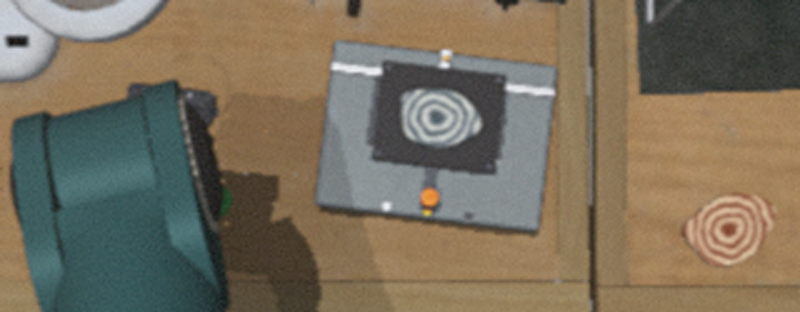

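View pics/scene2.png

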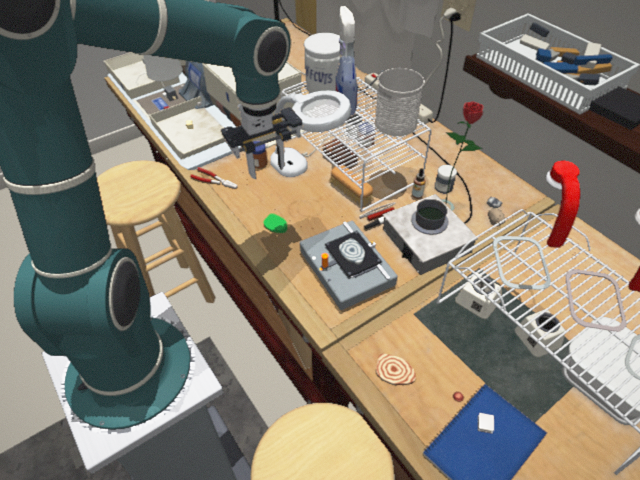

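The slab is centred over the port to within about 2 mm in both views, at crop (438,118). The post is at the amber dot (430,198), and the brown slab is where it was at (728,230). The gripper is clear, so I'm handing in.

```bash
python3 - <<'E'
from h import *
print(arm.sign_off())
E
```

```text
the job is handed in; nothing more can be done
None
```

The job is done and handed in at about 16 s of the 59 s allowed. I pushed the orange post with closed fingers until the shutter snapped into the amber stop, then backed off. After that I picked up the grey agate slab, set it down on the stage over the port with light contact (about 15 N), let go and moved the arm clear.

**Last checks:**
- **Shutter:** the port showed amber before the slab covered it. The post now stands at the amber dot, within 0 to 3 mm along the shutter's travel.
- **Slab:** outline fits from the top and scene cameras put its centre within about 2 mm of the port. One network reading from the top camera disagreed, at 4 mm off in x, which is about that network's stated accuracy.
- **Brown slab:** it reads where it was before, within the measuring noise of about 4 mm.
- **Gripper:** it is touching nothing.

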